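Clear the locating fixture and hold a printed bracket in its corner

TASK

The yellow parts basket has been left standing on the fixture plate: hang it by its handle on the hook of the stand and let go of it. Then put the orange bracket flat on the plate with its upright web parallel to the long fence, push it into the corner until it sits flush against both fences, and finish there still holding it with a steady, firm push against both fences at once, so that it can be clamped; do not let go. Leave everything else where it is.

Things in the scene. Friction and masses are not known exactly. Their poses are not given: they have to be found in the camera images.
- basket: small yellow plastic basket 70 (its x) x 90 (its y) x 50 high with a rigid upright handle; mass about 0.11 to 0.22 kg with the small prints fixed in it. Origin at the centre of its underside, z up, y along the handle. At the start it stands on the fixture plate, in front of the corner where the bracket belongs.
- basket_handle (a point): centre of the basket's handle bar, 120 above the basket's underside. The straight bar runs along the basket's y, 96 long, section 10 x 10 (top at 125, underside at 115). The open window below it is 84 wide (along y) and 65 high, down to the basket's rim at 50. Axes of the basket.
- hook_stand: fixed stand left of the fixture: upright 20 x 20 aluminium profile 235 high on a dark foot 90 x 80 x 8. Origin on the bench below the profile's axis. A round level steel rod, diameter 8, sticks out along the stand's -x, roughly towards the robot, axis 200 above the bench, to 95 from the profile's axis, then bends up: tip top at height 222, 109 from the axis. A plate carrying the rod has its face at 16.
- hook_rest (a point): point on the axis of the hook's rod, 60 in front of the profile's axis (stand's -x), 200 above the bench: the middle of the place where a handle rests. Axes of the hook stand.
- fixture: fixed pale aluminium plate 260 (its x) x 240 (its y) x 15 thick. Origin at the centre of its underside on the bench, z up. Two steel fences, 18 high (tops 33 above the bench), form an inside corner at its +x, +y end. Two small drawn-back clamps with red handles stand at its -x edge (y about 55) and -y edge (x about 65), reach in to x = -62 and y = -60, are up to 77 above the bench and stay so.
- fence_long: long fence, dark steel bar 20 thick, 205 long along the fixture's y, 18 high, on the +x side of the plate. Origin at the centre of its underside on the plate, at x = 110, y = 2.5 of the fixture; the face to touch looks to -x and lies at x = 100 of the fixture. Rigid. Pressing the bracket down costs friction on the plate of about 0.8 of that force, which then does not reach the fences.
- fence_short: short fence, rigid dark steel bar 130 long along the fixture's x, 20 thick, 18 high, on the +y side of the plate. Origin at the centre of its underside on the plate, at x = 27, y = 95 of the fixture; the face to touch looks to -y and lies at y = 85 of the fixture. An 8 gap is left between the two fences in the corner.
- bracket: orange printed bracket right of the fixture: flange 70 (its x) x 60 (its y) x 12 thick with an upright web in the middle, 12 thick (x), 50 long (y), top 62 above the underside, with a bore. Mass 0.08 to 0.15 kg. Origin at the centre of its underside, z up; same after half a turn. Seated, its origin is at x = 65, y = 55, z = 15 of the fixture and its x parallel to the fixture's x.
- spare_bracket: spare bracket, same size and shape as the orange one but black; origin under its centre. Stays where it is
- bottle: white bottle with blue cap, diameter 60, 160 high, at the back; origin under its centre. Stays
- insert_tray: black compartment tray 100 x 140 x 30 high, at the back; origin under its centre. Stays
- screwdriver: screwdriver lying near the robot on its right. Stays
- caliper: steel caliper with black display, 230 long, lying near the robot on its left. Stays
- gear: blue printed gear, diameter 65, 24 high, lying left of the fixture; origin under its centre. Stays
There are look-alikes about, which are no part of the job. Of the things that look like the bracket, the largest one is meant.

How it is judged:
On the way:
1. the basket hangs by its handle on the hook, let go and at rest (contact force between hook_stand and basket above 0.5 N and contact force between the fingers and basket below 0.05 N and x of basket_handle in the frame of hook_stand between -0.1 and -0.015 m and y of basket_handle in the frame of hook_stand between -0.035 and 0.035 m and z of basket_handle in the frame of hook_stand between 0.195 and 0.225 m and angle between basket's own z axis and vertical below 0.4 rad and height (world z) of basket above 0.06 m and linear speed of basket below 0.05 m/s), for 0.3 s.
At the end, for the whole second after the job is handed in: Basket hanging at rest by its handle on the hook rod (35 mm sideways, tilt < 0.4 rad), not held. Orange bracket flat on the plate (3 deg), square to the fences within 2 deg (web along the long fence), within 3 mm of its seat, at rest, fingers on it, pressing each fence with more than 2 N (all of step 1 and contact force between bracket and fence_long above 2 N and contact force between bracket and fence_short above 2 N and contact force between the fingers and bracket above 1 N and angle between the x axis of bracket and the x axis of fixture, either way round below 0.035 rad and angle between bracket's own z axis and vertical below 0.05 rad and x of bracket in the frame of fixture between 0.062 and 0.068 m and y of bracket in the frame of fixture between 0.052 and 0.058 m and z of bracket in the frame of fixture between 0.012 and 0.018 m and linear speed of bracket below 0.01 m/s); the arm keeps its last pose, push and grip.
It fails at once if another thing on the bench has been shifted by more than 30 mm (distance of any of spare_bracket, bottle, insert_tray, screwdriver, caliper, gear from where it was at the start of the episode above 0.03 m).
It also fails if it takes over 72 s, if anything falls off the work surface, if the arm or the gripper's body presses on something with over 40 N, if the wrist force passes 120 N, or if a joint passes its speed limit or range.

ROBOT

A 6-joint arm with a two-finger parallel gripper is mounted at the origin on the work surface. World frame = base frame: x ahead of the robot, y to its left, z up, the work surface at z = 0. Lengths are in m, angles in rad, forces in N, time in s.
With the tool pointing down it reaches from about 0.3 to 0.875 m from the base axis. Payload 6.4 kg.
Tool frame: the origin (TCP) lies midway between the tips of the shut fingers; the grasp point (between the pads) lies 19 mm behind it (grasp_offset is the distance from the TCP to the grasp point, in m); z points along the fingers, y is the line along which they close (so a half turn about z gives the same grasp; the last joint's range is limited). The gripper opens to 85 mm and grips with 20 to 120 N. Pads are 22 mm wide; open, the fingers measure 114 mm over their backs; the gripper's body (76 mm by 85 mm) begins 54 mm behind the grasp point. The pads swing forward as they close: fully open they stand 13 mm farther back than shut.
Start: joints at [-1.378, 0.181, 1.607, -0, 1.354, -0.206], TCP at [0.223, -0.53, 0.231] pointing down, gripper open.
Joint ranges: [-2.99, 2.99], [-0.89, 2.07], [0.3, 2.58], [-1.14, 4.28], [0, 2.63], [-3.12, 3.12]. Speed limits (rad/s): [2.57, 2.57, 3.01, 3.14, 3.14, 3.14].

INTERFACE

Orientations are given as a unit quaternion [w, x, y, z].
In Python, from bench import * gives the robot as it stands. The module is installed in compiled form; this text tells all that it offers.
- The arm moves only by the tool servo_tool, never from a script. Its argument "commands" is text: rows parted by semicolons, each of 7 numbers parted by spaces: the turn, a rotation vector about the tool's x, y, z in rad, then the shift along the tool's x, y, z in mm, then the opening, from 0 (shut) to 1 (fully open). In form: wx wy wz dx dy dz claw; .... A call has 1 to 5 rows; each row shifts and turns the commanded pose from where the row before left it, along the tool's axes as they then stand; what a row does not reach is not made up. A row lasts 1/8 s, in which the tool goes at most 62.5 mm and 10.7 degrees, less where a joint would pass 70% of its speed; a pose out of reach is approached as far as the arm can. A call with a gripper value outside its range is refused whole. The fingers move at their own pace and stop on an object; the grip force is fixed at half the most. Time passes only in rows, so rows that do not move let the fingers close. It gives the time, the measured TCP pose, the force, the opening and the grip force at its end, in the units of the state.
- get_obs(): the state, without advancing time (a new reading comes with each control period).
- camera(name): name is "scene" or "top"; returns the picture (420x560x3 uint8, blue, green, red); there is no depth.
- calibration(name): a dict with "fx", "fy", "cx", "cy" (pixels), "R" (3x3) and "t" (3): a world point X has camera coordinates R X + t. Camera axes: x right, y down, z forward; pixel columns grow to the right and rows downward; lengths in m; the calibration is good to about 2 mm. A picture is of the moment at which its call begins. calibration takes no time and is no camera call.
- hand_in(): hands the job in; it is judged then, once.
The state is a dict: "time_s": time; "q": joint angles; "dq": joint speeds; "joint_efforts": joint torques, N m; "eef_pos": TCP position; "eef_rot": TCP orientation; "wrist_force": force on the tool from outside, world axes, zero at the start; "torque": the same for the moment, N m; "opening": opening from 0.0 (shut) to 1.0 (fully open); "grasp_force": force on a finger pad.
Only numpy, scipy, OpenCV 4.12 (cv2) and the standard library are available. Lean on these libraries where they do the work, as an engineer would, in place of code of your own. Each camera call takes 0.05 s, during which the arm holds its last target. There are 200 camera calls.

## Working session

There is one attempt and no reset: what is moved stays moved. The work goes in short steps, Python scripts to look and compute and a tool call to move; the robot and the scene stay as the last step left them, time stands still between calls to the robot, and variables do not carry over. Pictures are saved under pics/ and viewed, at most 14 in all, crops included, and the job is handed in when it is done.

Besides the shell and the picture viewer there is one more tool, called as name(argument=value, ...) on one line, values as JSON. servo_tool: Moves the arm, as the interface text tells. Its arguments: {"type":"object","properties":{"commands":{"type":"string"}},"required":["commands"]}

```bash
mkdir -p pics
python3 - <<'E'
from bench import *
import cv2
for n in("scene","top"):
    im=camera(n);cv2.imwrite(f"pics/{n}0.png",im);c=calibration(n)
    print(n,c)
o=get_obs();print(o)
E
```

```text
scene {'fx': 459.58689188956095, 'fy': 459.58689188956095, 'cx': 283.51088270427937, 'cy': 207.30771186496202, 'R': array([[ 0.8185701 ,  0.57402714,  0.02087673],
       [ 0.31330856, -0.4157296 , -0.85381886],
       [-0.48143612,  0.70545144, -0.52015144]]), 't': array([-0.41537529, -0.05831744,  1.40697981])}
top {'fx': 504.1186585157396, 'fy': 504.1186585157396, 'cx': 283.59692987262366, 'cy': 215.1513598899474, 'R': array([[-0.01539765, -0.99981897,  0.0111773 ],
       [-0.99105319,  0.01377855, -0.13275436],
       [ 0.13257633, -0.01312141, -0.99108594]]), 't': array([-0.0266743 ,  0.52071873,  1.55907546])}
{'time_s': 0.1, 'q': array([-1.37827597e+00,  1.81457292e-01,  1.60790123e+00, -2.56448215e-05,
        1.35381212e+00, -2.06270891e-01]), 'dq': array([ 7.29134693e-04, -2.20325572e-03, -1.51183518e-03,  1.05252042e-03,
        1.31300883e-03,  1.62471857e-05]), 'joint_efforts': array([ 6.77639321e-06, -4.45875764e+01, -3.52238631e+01, -2.39262981e-04,
        4.07668398e-03,  1.94890589e-05]), 'eef_pos': array([ 0.223202  , -0.52937133,  0.23048284]), 'eef_rot': array([-7.89062483e-04,  9.80185616e-01,  1.98079620e-01, -7.09475348e-06]), 'wrist_force': array([0.00273929, 0.01534723, 0.08466159]), 'torque': array([0.0501177 , 0.01665999, 0.03443245]), 'grasp_force': 0.0, 'opening': 0.9988066033983669}
```

View pics/scene0.png

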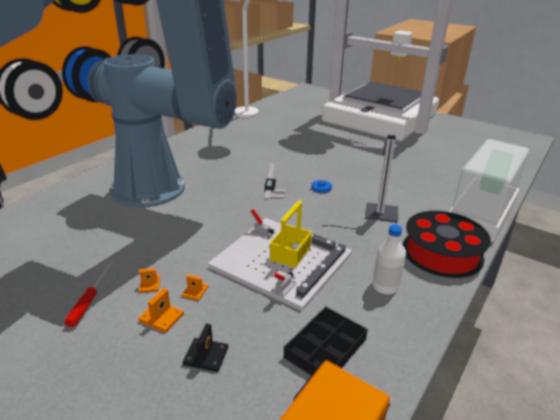

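View pics/top0.png

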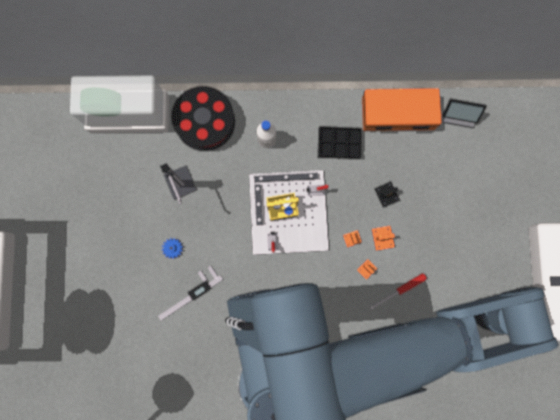

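The scene view shows the plate near (280,258), basket at (291,240), hook stand at (385,175) and the large orange bracket at (161,310). In the top view they are at (288,212), (284,207), (178,182) and (384,238). Next I'll enlarge the crops.

Run:
```python
import cv2,numpy as np
a=cv2.imread("pics/top0.png")[150:265,150:340];cv2.imwrite("pics/t1.png",cv2.resize(a,None,fx=4,fy=4,interpolation=cv2.INTER_CUBIC))
a=cv2.imread("pics/scene0.png")[125:305,200:420];cv2.imwrite("pics/s1.png",cv2.resize(a,None,fx=3.3,fy=3.3,interpolation=cv2.INTER_CUBIC))
```

```text
(no output)
```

View pics/t1.png

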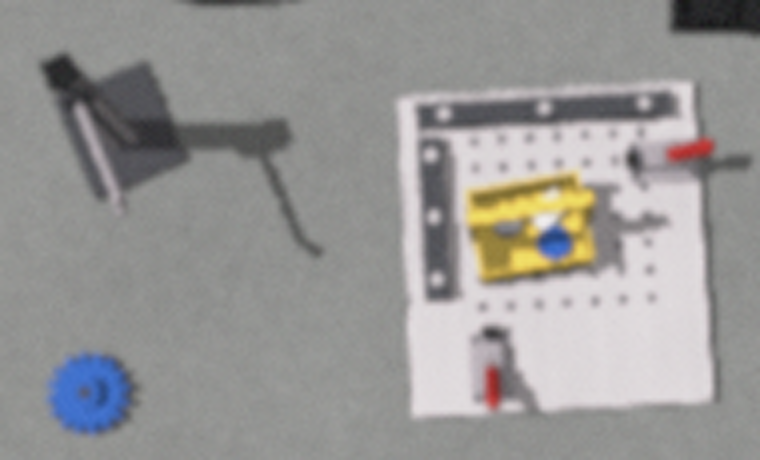

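View pics/s1.png

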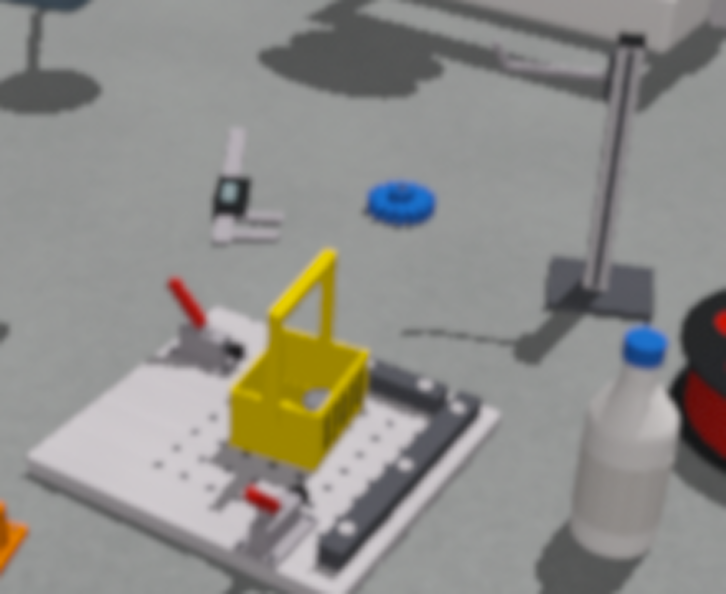

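The top crop shows the handle bar running from (470,220) to (595,198), plate corners at (400,97), (692,82), (713,400) and (413,416), and the hook rod from (80,105) to (120,205). In the scene crop the bar runs from (274,318) to (333,254), the profile top is at (631,42), and the rod runs from (605,72) to (510,60) with its tip at (497,50).

```bash
cat > h.py <<'E'
import cv2,numpy as np
from bench import *
def ray(n,p):
    c=calibration(n);d=np.array([(p[0]-c["cx"])/c["fx"],(p[1]-c["cy"])/c["fy"],1.])
    return -c["R"].T@c["t"], c["R"].T@d
def onz(n,p,z):
    o,d=ray(n,p);return o+d*(z-o[2])/d[2]
def proj(n,X):
    c=calibration(n);v=c["R"]@np.array(X)+c["t"];return np.array([c["fx"]*v[0]/v[2]+c["cx"],c["fy"]*v[1]/v[2]+c["cy"]])
def tri(pt,ps):
    (o1,d1),(o2,d2)=ray("top",pt),ray("scene",ps)
    s=np.linalg.lstsq(np.c_[d1,-d2],o2-o1,rcond=None)[0]
    a,b=o1+d1*s[0],o2+d2*s[1];return (a+b)/2,np.linalg.norm(a-b)
T=lambda x,y:(150+(x-1.5)/4,150+(y-1.5)/4)
S=lambda x,y:(200+(x-1.15)/3.3,125+(y-1.15)/3.3)
E
python3 - <<'E'
from h import *
np.set_printoptions(precision=4,suppress=True)
print("handle ends",tri(T(470,220),S(275,316)),tri(T(595,198),S(332,254)))
print("handle swapped",tri(T(470,220),S(332,254)),tri(T(595,198),S(275,316)))
print("proftop",tri(T(57,70),S(631,40)))
print("rod",tri(T(80,105),S(607,72)),tri(T(120,200),S(508,64)),"tip",tri(T(122,208),S(497,50)))
P=[onz("top",T(*p),.015) for p in [(400,97),(692,82),(713,400),(413,416)]]
Q=[onz("scene",S(*p),.015) for p in [(500,412),(340,594),(30,458),(222,308)]]
print(np.array(P),np.array(Q))
im=cv2.imread("pics/top0.png");hs=cv2.cvtColor(im,cv2.COLOR_BGR2HSV)
for n in("top","scene"):
    im=cv2.imread(f"pics/{n}0.png");hs=cv2.cvtColor(im,cv2.COLOR_BGR2HSV)
    m=cv2.inRange(hs,(5,150,90),(17,255,255))
    for c in cv2.findContours(m,0,2)[0]:
        if 20<cv2.contourArea(c)<2000: print(n,cv2.contourArea(c),cv2.minAreaRect(c))
a=cv2.imread("pics/top0.png")[220:260,360:405];b=cv2.imread("pics/scene0.png")[285:335,135:190]
z=lambda a:cv2.resize(a,(400,400*a.shape[0]//a.shape[1]),interpolation=cv2.INTER_CUBIC)
a,b=z(a),z(b);h=max(len(a),len(b));k=np.zeros((h,800,3),np.uint8);k[:len(a),:400]=a;k[:len(b),400:]=b
cv2.imwrite("pics/br.png",k);print(a.shape,b.shape)
E
```

```text
handle ends (array([0.5286, 0.0024, 0.091 ]), np.float64(0.04407665356385682)) (array([ 0.5647, -0.0631,  0.182 ]), np.float64(0.04380607786318777))
handle swapped (array([0.5396, 0.0161, 0.1375]), np.float64(0.002318130264201601)) (array([ 0.5548, -0.0768,  0.1387]), np.float64(0.0025296199703537716))
proftop (array([0.6328, 0.3002, 0.2325]), np.float64(0.002243126457207635))
rod (array([0.617 , 0.2918, 0.2032]), np.float64(0.004177808827345457)) (array([0.5465, 0.2618, 0.202 ]), np.float64(0.0002420262748369469)) tip (array([0.5382, 0.2577, 0.2135]), np.float64(0.0011802366406628477))
[[ 0.6591  0.0732  0.015 ]
 [ 0.6685 -0.1634  0.015 ]
 [ 0.4105 -0.1735  0.015 ]
 [ 0.4014  0.0646  0.015 ]] [[ 0.6587  0.0748  0.015 ]
 [ 0.668  -0.1594  0.015 ]
 [ 0.4154 -0.1743  0.015 ]
 [ 0.4062  0.0652  0.015 ]]
top 152.5 ((366.5000305175781, 269.0000305175781), (12.020814895629883, 13.435027122497559), 45.0)
top 139.0 ((352.1000061035156, 238.29998779296875), (11.384199142456055, 13.914020538330078), 71.56504821777344)
top 342.5 ((383.5270080566406, 237.66213989257812), (20.54987335205078, 19.563480377197266), 80.53767395019531)
scene 980.5 ((160.75001525878906, 312.7500305175781), (33.23401641845703, 41.01219177246094), 45.0)
scene 368.5 ((195.19949340820312, 287.84197998046875), (22.395408630371094, 22.904394149780273), 14.743562698364258)
scene 370.5 ((149.0, 280.0), (22.0, 20.0), 90.0)
scene 647.5 ((134.4585418701172, 20.938865661621094), (36.87367630004883, 21.01403045654297), 82.40535736083984)
(355, 400, 3) (363, 400, 3)
```

View pics/br.png

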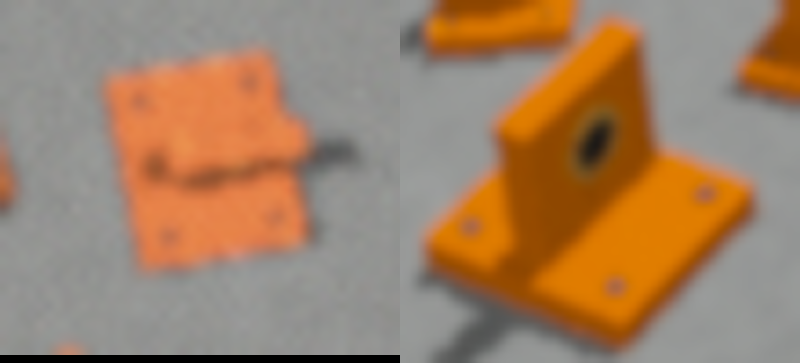

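The bracket crop shows the flange corners in the top half at (105,75), (270,50), (305,245) and (140,270). The web runs along the short (60) side, with its top in the scene half going from (510,128) to (620,28). I'll start with the arm: turn first, then travel to the basket handle.

servo_tool(commands="0 0 -0.167 0 0 0 1; 0 0 -0.167 0 0 0 1; 0 0 -0.167 0 0 0 1; 0 0 -0.167 0 0 0 1; 0 0 -0.167 0 0 0 1")

```text
time_s: 0.72
eef_pos: [0.2232, -0.5295, 0.2307]
eef_rot: [-0.001, 0.814, 0.581, 0.0]
wrist_force: [0.1, 0.7, 0.1]
opening: 0.999
grasp_force: 0.0
```

servo_tool(commands="0 0 -0.167 0 0 0 0.6; 0 0 -0.167 0 0 0 0.6; 0 0 -0.167 0 0 0 0.6; 0 0 0 42 40 0 0.6; 0 0 0 42 40 0 0.6")

```text
time_s: 1.35
eef_pos: [0.2887, -0.4328, 0.2306]
eef_rot: [-0.0, 0.648, 0.762, 0.0]
wrist_force: [0.2, -0.6, 0.3]
opening: 0.601
grasp_force: 0.0
```

servo_tool(commands="0 0 0 42 40 0 0.6; 0 0 0 42 40 0 0.6; 0 0 0 42 40 0 0.6; 0 0 0 42 40 0 0.6; 0 0 0 42 40 0 0.6")

```text
time_s: 1.98
eef_pos: [0.4522, -0.1923, 0.2312]
eef_rot: [0.0, 0.647, 0.763, -0.0]
wrist_force: [0.9, 0.2, 0.5]
opening: 0.599
grasp_force: 0.0
```

servo_tool(commands="0 0 0 42 40 0 0.6; 0 0 0 42 40 0 0.6; 0 0 0 39 40 0 0.6; 0 0 0 0 0 0 0.6; 0 0 0 0 0 0 0.6")

```text
time_s: 2.6
eef_pos: [0.5494, -0.0531, 0.2307]
eef_rot: [-0.001, 0.646, 0.763, -0.0]
wrist_force: [0.5, -0.2, -0.0]
opening: 0.6
grasp_force: 0.0
```

servo_tool(commands="0 0 0 0 1 40 0.6; 0 0 0 0 0.5 40 0.6; 0 0 0 0 0 29 0.6; 0 0 0 0 0 0 0.6; 0 0 0 0 0 0 0")

```text
time_s: 3.22
eef_pos: [0.5518, -0.0541, 0.1236]
eef_rot: [0.001, 0.647, 0.762, 0.0]
wrist_force: [-0.8, -0.1, 0.1]
opening: 0.4
grasp_force: 0.0
```

servo_tool(commands="0 0 0 0 0 0 0; 0 0 0 0 0 0 0; 0 0 0 0 0 0 0; 0 0 0 0 0 0 0; 0 0 0 0 0 0 0")

```text
time_s: 3.85
eef_pos: [0.5522, -0.0536, 0.1241]
eef_rot: [0.001, 0.647, 0.763, 0.0]
wrist_force: [-2.0, -1.3, 6.7]
opening: 0.096
grasp_force: 59.1
```

Run:
```python
from h import *
np.set_printoptions(precision=4,suppress=True)
L=lambda x,y:(360+(x-4)/8.889,220+(y-4)/8.889)
R=lambda x,y:(135+(x-403.5)/7.273,285+(y-3.5)/7.273)
P=np.array([onz("top",L(*p),.012) for p in [(105,75),(270,50),(305,245),(140,270)]])
Q=np.array([onz("scene",R(*p),.012) for p in [(428,245),(752,190),(622,335)]])
print(P,P.mean(0),Q,(Q[0]+Q[1])/2)
print("web top right end",[tri(L(300,y),R(508,128)) for y in(125,135,145)])
a,b=onz("scene",R(510,128),.062),onz("scene",R(620,28),.062);print(a,b,(a+b)/2)
im=camera("scene")[150:280,220:360];t=camera("top")[170:260,240:340]
z=lambda a:cv2.resize(a,(400,370),interpolation=cv2.INTER_CUBIC)
cv2.imwrite("pics/g.png",np.hstack([z(im),z(t)]))
```

```text
[[ 0.4779 -0.3151  0.012 ]
 [ 0.4862 -0.3751  0.012 ]
 [ 0.4156 -0.3846  0.012 ]
 [ 0.4076 -0.3249  0.012 ]] [ 0.4468 -0.3499  0.012 ] [[ 0.4203 -0.3858  0.012 ]
 [ 0.4768 -0.3178  0.012 ]
 [ 0.4884 -0.3772  0.012 ]] [ 0.4485 -0.3518  0.012 ]
web top right end [(array([ 0.4527, -0.374 ,  0.0647]), np.float64(0.003928740000981176)), (array([ 0.45  , -0.3735,  0.0627]), np.float64(0.0017926669597184454)), (array([ 0.4474, -0.373 ,  0.0608]), np.float64(0.00034720393004494934))]
[ 0.4491 -0.3733  0.062 ] [ 0.4427 -0.3285  0.062 ] [ 0.4459 -0.3509  0.062 ]
```

View pics/g.png

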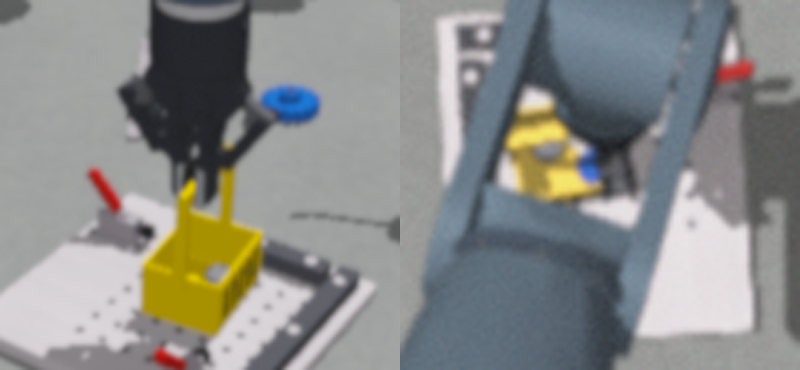

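The picture shows the fingers closed on the right part of the handle bar (near (190,190) in the left half), with the rest of the bar and window free. The orange bracket is at (0.447, -0.351) with yaw 0.14. Now I'll lift, turn and go in front of the hook.

servo_tool(commands="0 0 0 0 0 -20 0; 0 0 0 0 0 -30 0; 0 0 0 0 0 -30 0; 0 0 0 0 0 -30 0; 0 0 0 0 0 0 0")

```text
time_s: 4.58
eef_pos: [0.5531, -0.0533, 0.2353]
eef_rot: [0.003, 0.647, 0.763, 0.001]
wrist_force: [0.1, -0.3, -1.8]
opening: 0.099
grasp_force: 59.0
```

servo_tool(commands="0 0 -0.063 0 0 0 0; 0 0 -0.063 0 0 0 0; 0 0 -0.063 0 0 0 0; 0 0 -0.062 0 0 0 0; 0 0 0 20 5 0 0")

```text
time_s: 5.2
eef_pos: [0.5472, -0.0328, 0.2307]
eef_rot: [-0.001, 0.547, 0.837, -0.0]
wrist_force: [-0.1, 0.8, -1.3]
opening: 0.098
grasp_force: 59.0
```

servo_tool(commands="0 0 0 35 9 0 0; 0 0 0 35 9 0 0; 0 0 0 35 9 0 0; 0 0 0 35 9 0 0; 0 0 0 35 9 0 0")

```text
time_s: 5.82
eef_pos: [0.517, 0.1479, 0.2313]
eef_rot: [-0.001, 0.547, 0.837, -0.0]
wrist_force: [-0.4, -0.3, -2.5]
opening: 0.098
grasp_force: 59.0
```

servo_tool(commands="0 0 0 35 8 0 0; 0 0 0 25 6 0 0; 0 0 0 12 2 0 0; 0 0 0 0 0 0 0; 0 0 0 0 0 0 0")

```text
time_s: 6.45
eef_pos: [0.5041, 0.2174, 0.2321]
eef_rot: [0.0, 0.547, 0.837, -0.0]
wrist_force: [0.2, -0.6, -2.0]
opening: 0.097
grasp_force: 59.0
```

Run:
```python
from h import *
im=camera("scene")[90:240,260:430];t=camera("top")[140:250,140:260]
z=lambda a:cv2.resize(a,(400,360),interpolation=cv2.INTER_CUBIC)
cv2.imwrite("pics/g2.png",np.hstack([z(im),z(t)]))
```

```text
(no output)
```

View pics/g2.png

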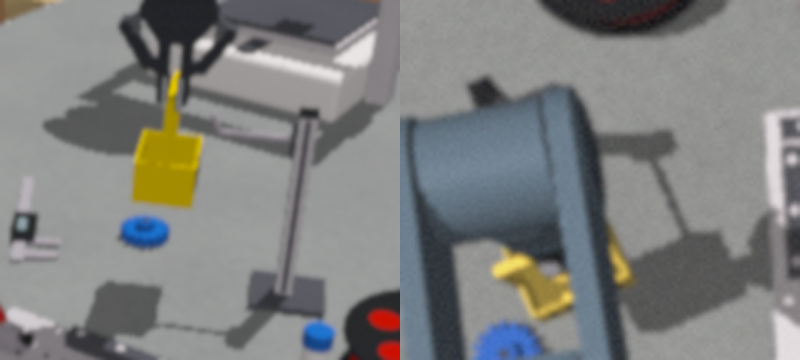

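The basket hangs level in the gripper (left half, bar near (175,85)), with the rod tip at (218,122) just ahead and lower. I'll slide it over the rod, then lower it.

servo_tool(commands="0 0 0 0 17 0 0; 0 0 0 1 18 0 0; 0 0 0 0 18 0 0; 0 0 0 0 17 0 0; 0 0 0 0 16 0 0")

```text
time_s: 7.18
eef_pos: [0.5832, 0.2528, 0.2321]
eef_rot: [-0.0, 0.547, 0.837, -0.0]
wrist_force: [0.7, -0.1, -1.4]
opening: 0.096
grasp_force: 59.0
```

servo_tool(commands="0 0 0 0 0 0 0; 0 0 0 0 0 10 0; 0 0 0 0 0 10 0; 0 0 0 0 0 8 0; 0 0 0 0 0 0 0")

```text
time_s: 7.8
eef_pos: [0.5815, 0.2534, 0.203]
eef_rot: [-0.001, 0.546, 0.838, -0.001]
wrist_force: [0.3, 0.8, -0.7]
opening: 0.099
grasp_force: 59.0
```

Run:
```python
from h import *
print(get_obs()["wrist_force"],get_obs()["torque"])
im=camera("scene")[90:240,260:430];t=camera("top")[140:250,140:260]
z=lambda a:cv2.resize(a,(400,360),interpolation=cv2.INTER_CUBIC)
cv2.imwrite("pics/g3.png",np.hstack([z(im),z(t)]))
```

```text
[ 0.25263293  0.7526141  -0.69181194] [0.00903419 0.0022852  0.00772156]
```

View pics/g3.png

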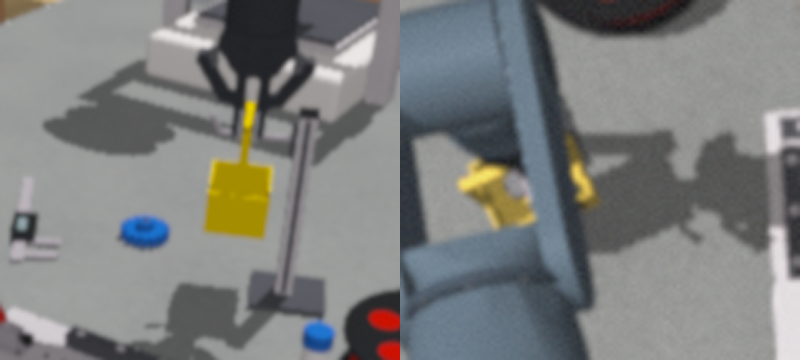

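The rod passes through the window under the bar (tip visible at (220,125) left of the bar). I'll lower in small steps until the force shows contact.

servo_tool(commands="0 0 0 0 0 2 0; 0 0 0 0 0 0 0")

```text
time_s: 8.15
eef_pos: [0.5824, 0.2536, 0.2024]
eef_rot: [0.0, 0.546, 0.838, 0.0]
wrist_force: [0.2, -0.4, -1.4]
opening: 0.097
grasp_force: 59.0
```

servo_tool(commands="0 0 0 0 0 2 0; 0 0 0 0 0 0 0")

```text
time_s: 8.4
eef_pos: [0.5822, 0.2536, 0.2001]
eef_rot: [-0.0, 0.546, 0.838, -0.0]
wrist_force: [0.3, -0.4, -1.1]
opening: 0.095
grasp_force: 59.0
```

servo_tool(commands="0 0 0 0 0 1 0; 0 0 0 0 0 0 0")

```text
time_s: 8.65
eef_pos: [0.5823, 0.2536, 0.1992]
eef_rot: [-0.0, 0.546, 0.838, -0.0]
wrist_force: [0.6, -0.5, -1.9]
opening: 0.098
grasp_force: 59.0
```

servo_tool(commands="0 0 0 0 0 1 0; 0 0 0 0 0 0 0")

```text
time_s: 8.9
eef_pos: [0.5823, 0.2536, 0.1982]
eef_rot: [-0.0, 0.546, 0.838, -0.0]
wrist_force: [0.6, -0.9, -1.5]
opening: 0.096
grasp_force: 59.0
```

servo_tool(commands="0 0 0 0 0 1 0; 0 0 0 0 0 0 0")

```text
time_s: 9.15
eef_pos: [0.5825, 0.2536, 0.1976]
eef_rot: [0.0, 0.546, 0.838, 0.0]
wrist_force: [-0.7, -1.0, -1.0]
opening: 0.096
grasp_force: 59.3
```

servo_tool(commands="0 0 0 0 0 1 0; 0 0 0 0 0 0 0")

```text
time_s: 9.4
eef_pos: [0.5826, 0.2536, 0.1973]
eef_rot: [0.0, 0.546, 0.838, 0.0]
wrist_force: [-1.6, -1.2, 5.0]
opening: 0.1
grasp_force: 59.9
```

Contact: the rod carries it now. I'll open a little and rise straight up.

servo_tool(commands="0 0 0 0 0 0 0.3; 0 0 0 0 0 0 0.3; 0 0 0 0 0 0 0.3; 0 0 0 0 0 0 0.3")

```text
time_s: 9.9
eef_pos: [0.5823, 0.2536, 0.1961]
eef_rot: [-0.0, 0.546, 0.838, -0.0]
wrist_force: [0.0, 0.1, 0.3]
opening: 0.301
grasp_force: 0.0
```

servo_tool(commands="0 0 0 0 0 -10 0.3; 0 0 0 0 0 -20 0.3; 0 0 0 0 0 -30 0.3; 0 0 0 0 0 -30 0.3; 0 0 0 0 0 0 0.3")

```text
time_s: 10.52
eef_pos: [0.5843, 0.2541, 0.2915]
eef_rot: [0.003, 0.546, 0.838, 0.003]
wrist_force: [0.6, -0.3, 0.1]
opening: 0.3
grasp_force: 0.0
```

servo_tool(commands="0 0 0 -40 -35 0 0.6; 0 0 0 -45 -35 0 0.6; 0 0 0 -45 -35 0 0.6; 0 0 0 -45 -35 0 0.6; 0 0 0 -45 0 0 0.6")

```text
time_s: 11.15
eef_pos: [0.5414, -0.0058, 0.2863]
eef_rot: [-0.0, 0.547, 0.837, -0.0]
wrist_force: [1.3, -0.0, 0.3]
opening: 0.599
grasp_force: 0.0
```

Run:
```python
from h import *
im=camera("scene")[90:240,260:430];t=camera("top")[140:250,140:260]
z=lambda a:cv2.resize(a,(400,360),interpolation=cv2.INTER_CUBIC)
cv2.imwrite("pics/g4.png",np.hstack([z(im),z(t)]))
```

```text
(no output)
```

View pics/g4.png

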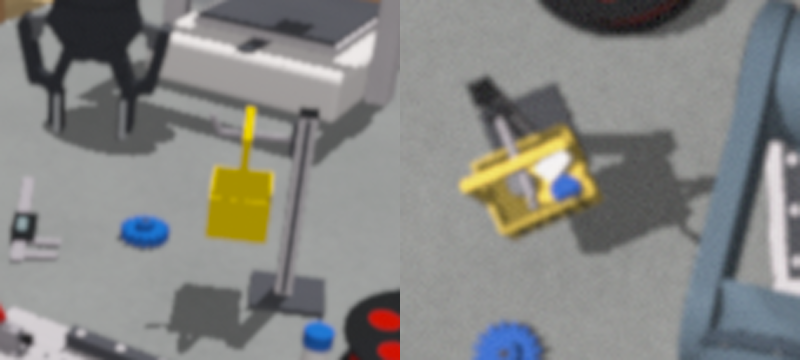

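The basket hangs level on the rod, roughly centred, and the gripper is clear. Next the bracket: turn, travel, descend.

servo_tool(commands="0 0 0.138 0 0 0 0.6; 0 0 0.137 0 0 0 0.6; 0 0 0 -30 -13 0 0.6; 0 0 0 -45 -20 0 0.6; 0 0 0 -45 -20 0 0.6")

```text
time_s: 11.88
eef_pos: [0.5067, -0.1304, 0.286]
eef_rot: [-0.0, 0.655, 0.755, 0.0]
wrist_force: [-0.1, -1.3, -0.2]
opening: 0.597
grasp_force: 0.0
```

servo_tool(commands="0 0 0 -45 -20 0 0.6; 0 0 0 -45 -20 0 0.6; 0 0 0 -45 -20 20 0.6; 0 0 0 -45 -20 40 0.6; 0 0 0 -30 -11 40 0.6")

```text
time_s: 12.5
eef_pos: [0.4461, -0.3517, 0.186]
eef_rot: [0.0, 0.656, 0.755, -0.0]
wrist_force: [0.4, -0.1, -0.7]
opening: 0.597
grasp_force: 0.0
```

servo_tool(commands="0 0 0 0 0 40 0.6; 0 0 0 0 0 30 0.6; 0 0 0 0 0 10 0.6; 0 0 0 0 0 0 0.6; 0 0 0 0 0 0 0.6")

```text
time_s: 13.12
eef_pos: [0.4476, -0.3509, 0.1085]
eef_rot: [0.001, 0.656, 0.755, -0.0]
wrist_force: [0.0, 0.9, 0.3]
opening: 0.601
grasp_force: 0.0
```

Run:
```python
from h import *
o=get_obs();print(o["eef_pos"],o["eef_rot"],o["wrist_force"])
im=camera("scene")[240:345,100:240];t=camera("top")[200:280,340:420]
z=lambda a:cv2.resize(a,(400,370),interpolation=cv2.INTER_CUBIC)
cv2.imwrite("pics/g5.png",np.hstack([z(im),z(t)]))
```

```text
[ 0.44757761 -0.3508997   0.10852619] [ 1.31544478e-03  6.55717753e-01  7.55004941e-01 -1.91875240e-04] [0.04977581 0.92359976 0.31413245]
```

View pics/g5.png

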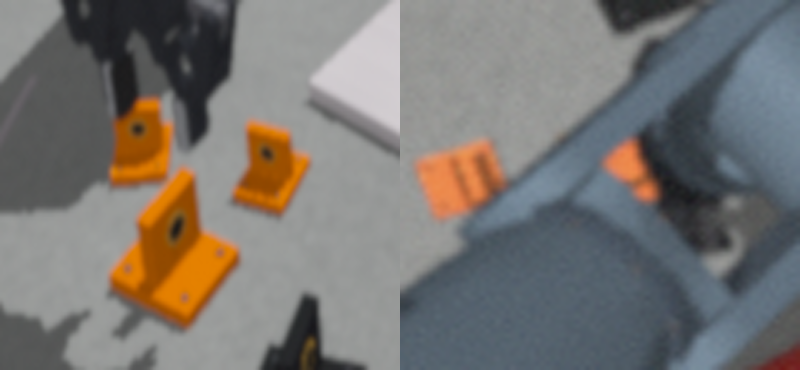

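The fingers stand over the large orange bracket with its web (at (170,225), left half) between them in line. Descend and grip.

servo_tool(commands="0 0 0 0 0 30 0.6; 0 0 0 0 0 30 0.6; 0 0 0 0 0 20 0.6; 0 0 0 0 0 5 0.6; 0 0 0 0 0 0 0.6")

```text
time_s: 13.85
eef_pos: [0.4469, -0.3507, 0.0224]
eef_rot: [0.0, 0.656, 0.755, -0.0]
wrist_force: [-0.4, 0.2, -0.1]
opening: 0.596
grasp_force: 0.0
```

servo_tool(commands="0 0 0 0 0 0 0; 0 0 0 0 0 0 0; 0 0 0 0 0 0 0; 0 0 0 0 0 0 0; 0 0 0 0 0 0 0")

```text
time_s: 14.48
eef_pos: [0.4472, -0.351, 0.0229]
eef_rot: [0.001, 0.656, 0.755, -0.0]
wrist_force: [-0.1, 0.4, 6.4]
opening: 0.139
grasp_force: 59.5
```

servo_tool(commands="0 0 0 0 0 0 0; 0 0 0 0 0 0 0; 0 0 0 0 0 -3 0; 0 0 0 0 0 -10 0; 0 0 0 0 0 0 0")

```text
time_s: 15.1
eef_pos: [0.4471, -0.3508, 0.0358]
eef_rot: [0.001, 0.656, 0.755, -0.0]
wrist_force: [0.8, 0.8, -1.8]
opening: 0.131
grasp_force: 58.5
```

servo_tool(commands="0 0 0 0 0 -40 0; 0 0 0 0 0 -40 0; 0 0 0 0 0 -20 0; 0 0 0.052 0 0 0 0; 0 0 0.051 0 0 0 0")

```text
time_s: 15.72
eef_pos: [0.4466, -0.3504, 0.1353]
eef_rot: [0.0, 0.695, 0.719, -0.0]
wrist_force: [-0.9, 0.7, -1.5]
opening: 0.135
grasp_force: 58.6
```

servo_tool(commands="0 0 0 30 13 0 0; 0 0 0 40 18 0 0; 0 0 0 40 18 0 0; 0 0 0 40 18 0 0; 0 0 0 40 18 0 0")

```text
time_s: 16.35
eef_pos: [0.5248, -0.1559, 0.1348]
eef_rot: [0.0, 0.694, 0.72, 0.0]
wrist_force: [0.4, -0.1, -1.0]
opening: 0.131
grasp_force: 58.6
```

servo_tool(commands="0 0 0 40 18 0 0; 0 0 0 40 18 0 0; 0 0 0 40 18 0 0; 0 0 0 31 14 0 0; 0 0 0 0 0 0 0")

```text
time_s: 16.98
eef_pos: [0.5871, -0.0016, 0.1347]
eef_rot: [-0.0, 0.693, 0.721, 0.0]
wrist_force: [-0.6, -0.3, -0.8]
opening: 0.129
grasp_force: 58.7
```

servo_tool(commands="0 0 0 0 0 20 0; 0 0 0 0 0 30 0; 0 0 0 0 0 30 0; 0 0 0 0 0 10 0; 0 0 0 0 0 0 0")

```text
time_s: 17.6
eef_pos: [0.5864, -0.0044, 0.0446]
eef_rot: [-0.001, 0.694, 0.72, -0.0]
wrist_force: [0.8, 0.3, -0.8]
opening: 0.133
grasp_force: 58.7
```

Run:
```python
from h import *
o=get_obs();print(o["eef_pos"],o["eef_rot"],o["wrist_force"],o["torque"])
im=camera("scene")[200:305,210:350];t=camera("top")[165:255,240:330]
z=lambda a:cv2.resize(a,(400,360),interpolation=cv2.INTER_CUBIC)
cv2.imwrite("pics/g6.png",np.hstack([z(im),z(t)]))
```

```text
[ 0.58640032 -0.00440727  0.04455272] [-5.09245196e-04  6.94114448e-01  7.19864368e-01 -4.06974472e-04] [ 0.76602027  0.30953351 -0.80743905] [0.05389149 0.03717917 0.04104725]
```

View pics/g6.png

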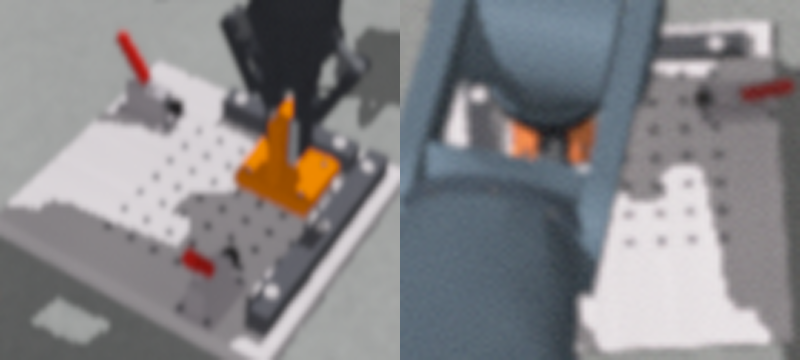

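The bracket hovers just over the plate inside the corner, a small gap from both fences (left half, (290,175)). Lower gently.

servo_tool(commands="0 0 0 0 0 3 0; 0 0 0 0 0 2 0; 0 0 0 0 0 0 0; 0 0 0 0 0 0 0")

```text
time_s: 18.2
eef_pos: [0.5869, -0.0038, 0.04]
eef_rot: [0.0, 0.694, 0.72, 0.0]
wrist_force: [0.8, -0.3, -1.2]
opening: 0.132
grasp_force: 58.7
```

servo_tool(commands="0 0 0 0 0 1 0; 0 0 0 0 0 0 0; 0 0 0 0 0 0 0")

```text
time_s: 18.58
eef_pos: [0.5869, -0.0039, 0.0389]
eef_rot: [-0.0, 0.694, 0.72, -0.0]
wrist_force: [-0.5, 0.4, -1.6]
opening: 0.136
grasp_force: 58.7
```

servo_tool(commands="0 0 0 0 0 1 0; 0 0 0 0 0 0 0; 0 0 0 0 0 0 0")

```text
time_s: 18.95
eef_pos: [0.587, -0.0039, 0.0379]
eef_rot: [0.0, 0.694, 0.72, 0.0]
wrist_force: [-0.6, 0.2, -1.0]
opening: 0.135
grasp_force: 58.9
```

servo_tool(commands="0 0 0 0 0 0.5 0; 0 0 0 0 0 0 0; 0 0 0 0 0 0 0")

```text
time_s: 19.32
eef_pos: [0.587, -0.0039, 0.0379]
eef_rot: [0.0, 0.694, 0.72, 0.0]
wrist_force: [-3.2, 1.2, 5.9]
opening: 0.127
grasp_force: 59.7
```

servo_tool(commands="0 0 0 4 0 0 0; 0 0 0 3 0 0 0; 0 0 0 2 0 0 0; 0 0 0 0 0 0 0; 0 0 0 0 0 0 0")

```text
time_s: 19.95
eef_pos: [0.5872, 0.0051, 0.0379]
eef_rot: [0.001, 0.694, 0.72, 0.0]
wrist_force: [0.3, -1.5, 6.0]
opening: 0.132
grasp_force: 59.7
```

servo_tool(commands="0 0 0 0 4 0 0; 0 0 0 0 3 0 0; 0 0 0 0 2 0 0; 0 0 0 0 0 0 0; 0 0 0 0 0 0 0")

```text
time_s: 20.58
eef_pos: [0.595, 0.006, 0.0379]
eef_rot: [-0.001, 0.694, 0.72, -0.0]
wrist_force: [-4.5, 0.6, 10.5]
opening: 0.133
grasp_force: 60.5
```

servo_tool(commands="0 0 0 0 0 -0.4 0; 0 0 0 2 0 0 0; 0 0 0 1 0 0 0; 0 0 0 0 0 0 0; 0 0 0 0 0 0 0")

```text
time_s: 21.2
eef_pos: [0.5956, 0.0079, 0.0379]
eef_rot: [0.0, 0.694, 0.72, -0.0]
wrist_force: [-0.5, -4.2, 4.7]
opening: 0.135
grasp_force: 59.6
```

servo_tool(commands="0 0 0 0 2 0 0; 0 0 0 0 1 0 0; 0 0 0 0 0 0 0; 0 0 0 0 0 0 0")

```text
time_s: 21.7
eef_pos: [0.5968, 0.0079, 0.038]
eef_rot: [-0.001, 0.694, 0.72, -0.002]
wrist_force: [-8.5, -4.9, 12.6]
opening: 0.134
grasp_force: 60.7
```

servo_tool(commands="0 0 0 0 0 -0.5 0; 0 0 0 0 0 0 0; 0 0 0 0 0 0 0")

```text
time_s: 22.08
eef_pos: [0.5969, 0.0079, 0.038]
eef_rot: [-0.001, 0.694, 0.72, -0.002]
wrist_force: [-6.8, -6.7, 8.8]
opening: 0.131
grasp_force: 60.0
```

servo_tool(commands="0 0 0 1 1 0 0; 0 0 0 0 0 0 0; 0 0 0 0 0 0 0")

```text
time_s: 22.45
eef_pos: [0.5972, 0.008, 0.038]
eef_rot: [-0.001, 0.694, 0.72, -0.003]
wrist_force: [-9.9, -9.5, 10.6]
opening: 0.132
grasp_force: 60.5
```

servo_tool(commands="0 0 0 1 1 -0.3 0; 0 0 0 0 0 0 0; 0 0 0 0 0 0 0")

```text
time_s: 22.82
eef_pos: [0.5973, 0.0081, 0.0381]
eef_rot: [-0.001, 0.694, 0.72, -0.004]
wrist_force: [-12.8, -13.7, 12.0]
opening: 0.13
grasp_force: 60.8
```

servo_tool(commands="0 0 0 0 0 -0.7 0; 0 0 0 0.5 0.5 0 0; 0 0 0 0 0 0 0; 0 0 0 0 0 0 0")

```text
time_s: 23.32
eef_pos: [0.5973, 0.0081, 0.0382]
eef_rot: [-0.002, 0.694, 0.72, -0.004]
wrist_force: [-13.6, -15.9, 8.9]
opening: 0.133
grasp_force: 60.4
```

servo_tool(commands="0 0 0 0.5 0.5 -0.5 0; 0 0 0 0 0 0 0; 0 0 0 0 0 0 0; 0 0 0 0 0 0 0")

```text
time_s: 23.82
eef_pos: [0.5973, 0.0082, 0.0383]
eef_rot: [-0.002, 0.694, 0.72, -0.005]
wrist_force: [-13.0, -18.1, 7.3]
opening: 0.134
grasp_force: 60.1
```

Run:
```python
from h import *
o=get_obs();print(o["eef_pos"],o["eef_rot"],o["wrist_force"],o["torque"])
im=camera("scene")[110:300,210:430]
cv2.imwrite("pics/g7.png",cv2.resize(im,None,fx=3.1,fy=3.1,interpolation=cv2.INTER_CUBIC))
```

```text
[0.59730884 0.00820482 0.03826359] [-0.00169381  0.69368622  0.72025838 -0.00494253] [-13.01733452 -18.07816855   7.26241789] [-2.94994919  1.95457042  0.13636409]
```

View pics/g7.png

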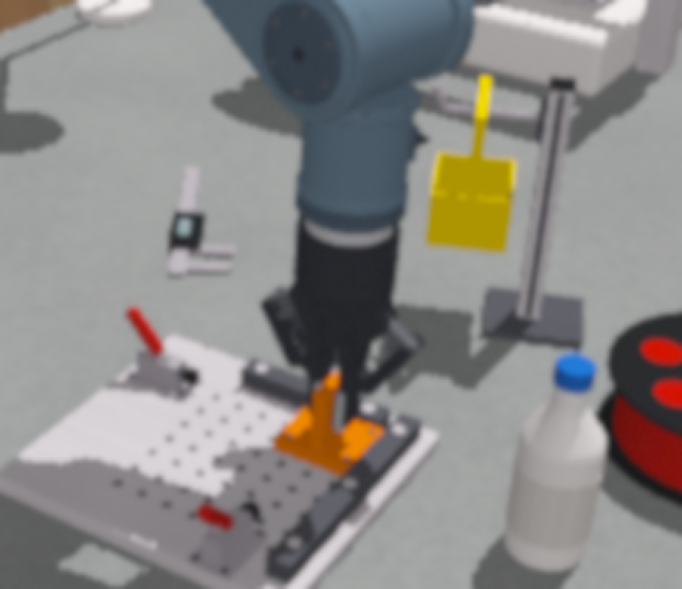

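The bracket sits against both fences, held, and the basket hangs on the hook. I'll add a little x push, let it settle and hand in.

servo_tool(commands="0 0 0 0 1 -0.3 0; 0 0 0 0 0 0 0; 0 0 0 0 0 0 0; 0 0 0 0 0 0 0; 0 0 0 0 0 0 0")

```text
time_s: 24.5
eef_pos: [0.5974, 0.0082, 0.0384]
eef_rot: [-0.002, 0.694, 0.72, -0.006]
wrist_force: [-16.0, -17.9, 8.5]
opening: 0.131
grasp_force: 60.5
```

Run:
```python
from bench import *
o=get_obs();print(o["eef_pos"],o["wrist_force"],o["grasp_force"])
if o["wrist_force"][0]<-10 and o["wrist_force"][1]<-10 and o["wrist_force"][2]<12: print(hand_in())
```

```text
[0.59738209 0.00824823 0.03836358] [-15.95105434 -17.9328661    8.51981609] 60.45684635639191
the job is handed in; nothing more can be done
None
```

The job is handed in (no verdict was returned): the basket hangs free on the hook, and the orange bracket sits in the corner, still gripped and pushed at about 16 N towards the long fence and 18 N towards the short one, measured at the wrist.

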